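# Wedge up a control unit so that its front feet come free

## Task

Lift the yellow wedge by its bow handle up off the twin hook, lay it flat on the steel plate and push it nose first under the middle of the front edge of the black control unit, until both front feet just come clear of the plate, by about 2 to 7 mm and never over 10 mm, while the rear feet stay standing at the stop strip. Finish still gripping the wedge in its place, so that I can screw the freed feet in or out. Only the wedge may touch the unit; leave the green bin, the red box and the screwdriver where they are.

Things in the scene. Friction and masses are not known exactly. Their poses are not given: they have to be found in the camera images.
- wedge: Yellow plastic wedge, steel cap at its heel, black bow handle on top; 0.30 kg, 40 mm wide. Origin: on the flat underside, below the middle of the handle; x to the nose, z up. From x = -56 to +48 mm it is 26 mm high; then the ramp falls evenly (0.27 mm per mm) to 3 mm at the nose, x = +133 mm. It hangs level by its handle across both hooks of the stand, its x along the stand's +y.
- wedge_handle (a point): Middle of the handle's bar (z = 73 mm above the wedge's underside), within 10 mm of the centre of mass in x. The bar is 14 x 14 mm, 96 mm long along the wedge's x; below it 40 mm are open, over 76 mm between its two posts. Grip it across its middle from above, fingers closing along the wedge's y.
- wedge_nose (a point): Middle of the nose's lower edge, x = +133 mm in the wedge; axes as the wedge.
- stand: Blue fixed tool stand: foot 150 (x) x 90 (y) x 12 mm, origin under its centre. Post 20 mm square at x = +62 mm, 190 mm high, with a cross bar, front face at x = +51 mm. From it two steel hooks 7 mm thick run toward -x at y = -26 and +26 mm, top at z = 163.5 mm, to x = -40 mm, with upturned ends (to x = -52 mm, 173.5 mm high).
- hook (a point): Middle between the two hooks, on the level of their top (z = 163.5 mm), about where the handle's underside rests at the start (x = -10 mm in the stand). To free the wedge, lift it 15 to 30 mm (then its body is still below the hooks), and draw it 75 mm off toward the stand's -x.
- plate: Fixed steel plate on the bench, 350 (x) x 240 (y) x 12 mm, origin under its centre. A stop strip 20 mm wide, 10 mm high runs across it along y, front face at x = +135.5 mm. The unit stands before the strip, its front toward the plate's -x. On the bare part, x = -175 to +10 mm, the wedge is laid and pushed toward +x.
- plate_top (a point): Centre of the plate's top face, 12 mm above the bench; axes as the plate.
- housing: Black control unit, loose, 0.64 to 0.96 kg: box 130 (x) x 190 (y) x 65 mm, underside 14 mm above the plate on four levelling feet (pads 24 mm across, 7 mm high, on 8 mm studs). Grey front panel with display and dials on its -x side. Origin: under the centre, level with the feet's undersides. The rear feet stand within 1 mm of the stop strip, which keeps the unit from sliding away.
- front_edge (a point): Middle of the front lower edge of the box, x = -65 mm, z = 14 mm in the unit. 126 mm are free between the front feet. The unit rests by its weight only: lifted here, it tips about the rear feet's back edge, 125 mm behind, and the front feet rise about 0.86 times as much as this edge.
- foot_fl (a point): Front left foot (x = -48, y = +75 mm in the unit): centre of its underside. On the plate its height over plate_top is 0.
- foot_fr (a point): Front right foot (x = -48, y = -75 mm): centre of its underside.
- foot_rl (a point): Rear left foot (x = +48, y = +75 mm): centre of its underside.
- foot_rr (a point): Rear right foot (x = +48, y = -75 mm): centre of its underside.
- bin: Bystander: open green plastic bin with spare feet, 110 x 140 x 55 mm, origin under its centre.
- carton: Bystander: open red box, 110 x 150 x 70 mm, origin under its centre.
- driver: Bystander: screwdriver with yellow handle, 200 mm long, lying along its x.
Not all that is in view belongs to the job. Several things have the shape of the wedge; the one meant has the colours described above.

How it is judged (in metres and radians):
On the way, in this order (a step that is already met when the one before it is completed fails the run):
1. the wedge is off the hooks and up in the gripper (distance between wedge_handle and hook above 0.06 m and height (world z) of wedge above 0.03 m and contact force between the fingers and wedge above 1 N), for 0.1 s.
2. the nose of the wedge is under the unit's front edge, between the front feet, which still stand on the plate (x of wedge_nose in the frame of housing between -0.063 and 0.05 m and y of wedge_nose in the frame of housing between -0.06 and 0.06 m and z of wedge_nose in the frame of plate_top below 0.01 m and z of each of foot_fl, foot_fr in the frame of plate_top below 0.0012 m), for 0.05 s.
At the end, for the whole second after the job is handed in: Front feet 1.5 to 8 mm above the plate, rear feet under 2.5 mm, at the strip (8 mm); wedge flat (3 mm, 4 deg), nose under the unit within 40 mm of its middle, bearing on it (0.5 N), gripped (2 N); robot off the unit, which moved under 12 mm; both at rest; bystanders moved under 20 mm (z of foot_fl in the frame of plate_top between 0.0015 and 0.008 m and z of foot_fr in the frame of plate_top between 0.0015 and 0.008 m and z of each of foot_rl, foot_rr in the frame of plate_top below 0.0025 m and x of each of foot_rl, foot_rr in the frame of plate_top above 0.115 m and x of wedge_nose in the frame of housing between -0.04 and 0.05 m and y of wedge_nose in the frame of housing between -0.04 and 0.04 m and z of wedge in the frame of plate_top between -0.003 and 0.003 m and angle between wedge's own z axis and vertical below 0.07 rad and contact force between the fingers and wedge above 2 N and contact force between wedge and housing above 0.5 N and contact force between each of the arm, the fingers and housing below 0.2 N and distance of housing from where it was at the start of the episode below 0.012 m and linear speed of each of housing, wedge below 0.01 m/s and distance of each of bin, carton, driver from where it was at the start of the episode below 0.02 m); the arm keeps its last pose, push and grip.
It fails at once if a front foot raised more than 10 mm above the plate (z of any of foot_fl, foot_fr in the frame of plate_top above 0.01 m).
It fails at once if the robot touches the unit (contact force between any of the arm, the fingers and housing above 1 N).
It fails at once if the bin, the red box or the screwdriver is moved 20 mm or more (distance of any of bin, carton, driver from where it was at the start of the episode above 0.02 m).
It also fails if it takes over 50 s, if anything falls off the work surface, if the arm or the gripper's body presses on something with over 40 N, if the wrist force passes 120 N, or if a joint passes its speed limit or range.

## Robot

A 6-joint arm with a two-finger parallel gripper is mounted at the origin on the work surface. World frame = base frame: x ahead of the robot, y to its left, z up, the work surface at z = 0. Lengths are in mm, angles in rad, forces in N, time in s.
With the tool pointing down it reaches from about 250 to 725 mm from the base axis. Payload 9.7 kg.
Tool frame: the origin (TCP) lies at the very end of the fingers, on their centre line; the grasp point (between the pads) lies 19 mm behind it; z points along the fingers, y is the line along which they close (so a half turn about z gives the same grasp; the last joint's range is limited). The gripper opens to 85 mm and grips with 20 to 120 N. Pads are 22 mm wide; open, the fingers measure 114 mm over their backs; the gripper's body (76 mm by 85 mm) begins 54 mm behind the grasp point. The pads swing forward as they close: fully open they stand 13 mm farther back than shut.
Start: joints at [-1.144, 0.087, 0.176, 1.66, 0, 1.571], TCP at [227.675, -500.661, 231.284] pointing down, gripper open.
Joint ranges: [-3.13, 3.13], [-0.85, 1.81], [-1.15, 1.24], [-2.2, 2.28], [-1.44, 1.52], [-3.14, 3.14]. Speed limits (rad/s): [2.22, 2.22, 2.57, 3.14, 3.14, 3.14].

## Interface

Orientations are given as [roll, pitch, yaw] about the fixed x, y, z axes, in that order (R = Rz(yaw) Ry(pitch) Rx(roll)).
In Python, from station import get_state, vision, order gives the robot as it stands. The module is installed in compiled form; this text tells all that it offers.
- The arm moves only by the shell command python3 -m crank 'ROWS' [FORCE]. ROWS is JSON, a list of rows, each a list of 5 numbers: the shift along the tool's x, y, z in m, then the turn about the tool's z in degrees, then the opening, from -1 (shut) to 1 (fully open). A call has 1 to 5 rows; each row is the pose to reach, as a shift and turn from the pose commanded when the call began, along the tool's axes at that moment; what a row does not reach only later rows make up. A row lasts 1/8 s, in which the tool goes at most 62.5 mm and 10.7 degrees, less where a joint would pass 70% of its speed; a pose out of reach is approached as far as the arm can. A call with a gripper value outside its range is refused whole. The fingers move at their own pace and stop on an object; FORCE is the grip in N (left out, the last holds). Time passes only in rows, so rows that repeat a pose let the fingers close. It gives the time, the measured TCP pose, the force, the opening and the grip force at its end, in the units of the state.
- get_state(): the state, without advancing time (a new reading comes with each control period).
- vision.camera(name): name is "scene" or "side" or "wrist"; returns (picture, depth): 400x640x3 uint8, red, green, blue; 400x640 float32, mm along the optical axis (not along the pixel's ray), 0 where there is no reading.
- vision.camera_model(name): a dict with "camera_matrix" (3x3 intrinsics, pixels), "D" ([k1, k2, p1, p2, k3] as OpenCV has them; the pictures are not rectified), "R" (3x3) and "t" (3): a world point X has camera coordinates R X + t. Camera axes: x right, y down, z forward; pixel columns grow to the right and rows downward; lengths in mm; the calibration is good to about 2 mm. A picture is of the moment at which its call begins: read the wrist's pose just before it. camera_model takes no time and is no camera call; for the wrist camera it gives the pose at the moment of the call.
- order.close_job(): hands the job in; it is judged then, once.
The state is a dict: "t": time; "q": joint angles; "qvel": joint speeds; "tau": joint torques, N m; "eef_pos": TCP position; "tool_rot": TCP orientation; "force": force on the tool from outside, world axes, zero at the start; "ft_torque": the same for the moment, N m; "grip_width": finger opening in mm; "grip_force": force on a finger pad.
Only numpy, scipy, OpenCV 4.12 (cv2) and the standard library are available. Lean on these libraries where they do the work, as an engineer would, in place of code of your own. Each camera call takes 0.05 s, during which the arm holds its last target. There are 200 camera calls.

## Working session

There is one attempt and no reset: what is moved stays moved. The work goes in short steps, Python scripts to look and compute and a shell command to move; the robot and the scene stay as the last step left them, time stands still between calls to the robot, and variables do not carry over. Pictures are saved under pics/ and viewed, at most 10 in all, crops included, and the job is handed in when it is done.

```bash
mkdir -p pics
cat > h.py <<'E'
import numpy as np, cv2
from station import get_state, vision, order
def snap(n):
    m=vision.camera_model(n); im,d=vision.camera(n)
    np.savez('%s.npz'%n,im=im,d=d,**{k:np.array(m[k]) for k in m if k in('camera_matrix','D','R','t')})
    return im,d
def load(n): return dict(np.load('%s.npz'%n))
def ray(m,uv):
    p=cv2.undistortPoints(np.array(uv,float).reshape(-1,1,2),m['camera_matrix'],m['D'])[:,0]
    v=np.c_[p,np.ones(len(p))]@m['R']; c=-m['R'].T@m['t'].ravel(); return c,v
def plane(m,uv,z):
    c,v=ray(m,uv); return c+v*((z-c[2])/v[:,2])[:,None]
def cloud(m):
    d=m['d']; h,w=d.shape; u,v=np.meshgrid(np.arange(w),np.arange(h))
    c,r=ray(m,np.c_[u.ravel(),v.ravel()]); P=c+r*d.reshape(-1,1); P[d.ravel()==0]=np.nan
    return P.reshape(h,w,3)
def proj(m,X):
    return cv2.projectPoints(np.array(X,float).reshape(-1,1,3),cv2.Rodrigues(m['R'])[0],m['t'].ravel(),m['camera_matrix'],m['D'])[0][:,0]
E
python3 - <<'E'
from h import *
print(get_state())
for n in('scene','side'):
    im,d=snap(n); cv2.imwrite('pics/%s0.png'%n,im[:,:,::-1]); m=load(n); print(n,-m['R'].T@m['t'].ravel(),m['R'][2],(d>0).mean())
E
```

```text
{'t': 0.0, 'q': array([-1.14399322e+00,  8.74463383e-02,  1.75160411e-01,  1.65979711e+00,
       -4.69234429e-05,  1.57081691e+00]), 'qvel': array([-0.00082914, -0.00052359, -0.00078542,  0.00067703, -0.00180489,
       -0.0013394 ]), 'tau': array([ 4.95183958e-04, -5.20389819e+01,  4.64805400e+01,  1.63322745e-02,
        1.36851977e-04, -2.29417441e-05]), 'eef_pos': array([ 227.5763488 , -500.46696984,  230.60410371]), 'tool_rot': array([-3.14030595e+00,  4.69498939e-05,  4.26782576e-01]), 'force': array([-0.41988589, -0.38263428, -0.03129495]), 'ft_torque': array([ 0.04506191,  0.04295492, -0.05308665]), 'grip_force': 0.0, 'grip_width': 85.5552060237383}
scene [1278.6859761   351.94882487 1439.79672721] [-0.47192251 -0.19152183 -0.86058615] 0.99599609375
side [  329.18958582 -1142.87183927   933.9056516 ] [ 0.15434669  0.81627127 -0.55666715] 0.99621484375
```

View pics/scene0.png

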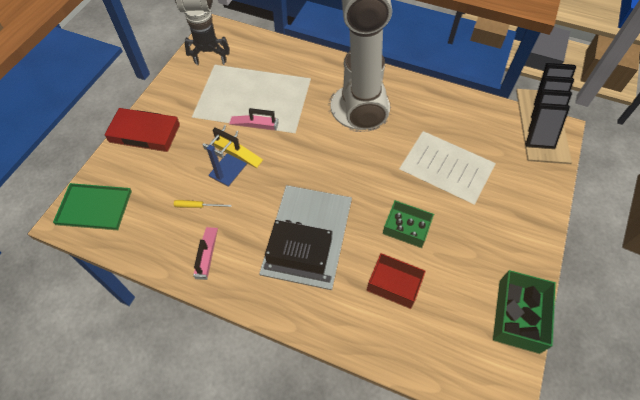

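View pics/side0.png

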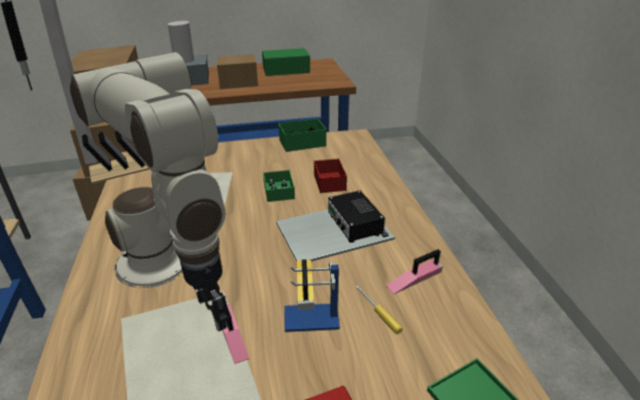

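The scene view shows three wedge shapes: pink at (253,121), pink at (205,253), and yellow hanging on the blue stand at (235,150). I choose the yellow one. The plate and unit are at (305,240), the bin at (408,223), the red box at (396,280) and the screwdriver at (203,205). In the side view the wedge is at (305,283).

Run:
```python
from h import *
for n,box in(('scene',((150,330),(100,300))),('side',((270,410),(170,340)))):
    m=load(n);im=m['im'];P=cloud(m);hsv=cv2.cvtColor(im,cv2.COLOR_RGB2HSV);H,S,V=[hsv[...,i].astype(int) for i in range(3)]
    b=np.zeros(H.shape,bool);b[box[1][0]:box[1][1],box[0][0]:box[0][1]]=1
    yel=b&(H>20)&(H<34)&(S>170)&(V>120)&(P[...,2]>60)
    blu=b&(H>100)&(H<125)&(S>120)
    plate=b&(S<45)&(V>90)&(P[...,2]<25)&(P[...,2]>3)&(P[...,0]>280)&(P[...,1]>-200)
    top=b&(P[...,2]>80)&(P[...,2]<102)&(V<90)&(P[...,1]>-180)
    for k,M in(('yel',yel),('blufoot',blu&(P[...,2]<22)),('blupost',blu&(P[...,2]>40)),('plate',plate),('unit',top)):
        Q=P[M]
        if len(Q)<20: print(n,k,len(Q));continue
        r=cv2.minAreaRect(Q[:,:2].astype(np.float32))
        print(n,k,len(Q),'c',np.round(r[0],1),'sz',np.round(r[1],1),'ang',round(r[2],1),'z',np.round(np.percentile(Q[:,2],[2,50,98]),1), 'px',np.argwhere(M).mean(0).round()[::-1])
    hd=b&(V<70)&(P[...,2]>120)&(P[...,2]<215)&(S<120)
    Q=P[hd]; 
    if len(Q)>10:
        r=cv2.minAreaRect(Q[:,:2].astype(np.float32));print(n,'handle',len(Q),r,np.percentile(Q[:,2],[2,50,98]))
m=load('scene');cv2.imwrite('pics/crop1.png',cv2.resize(m['im'][110:300,150:350,::-1],None,fx=3,fy=3,interpolation=2))
```

```text
scene yel 435 c [ 458.  -292.3] sz [179.2  43.9] ang 84.7 z [ 99.9 118.4 127.9] px [240. 152.]
scene blufoot 474 c [ 482.5 -339.6] sz [ 89.3 111.4] ang 80.9 z [ 4.3 11.4 18.5] px [229. 168.]
scene blupost 24 c [ 525.5 -344.5] sz [19.  16.4] ang 79.2 z [ 51.9 188.1 195.7] px [211. 149.]
scene plate 2347 c [647.8 -68.8] sz [377.4 393.9] ang 17.8 z [ 5.3 11.8 19.5] px [303. 225.]
scene unit 2186 c [689.2  40.7] sz [136.8 190.1] ang 9.7 z [83.3 90.5 96.5] px [299. 244.]
scene handle 178 ((475.2980651855469, -348.02520751953125), (89.08228302001953, 103.56193542480469), 53.87601852416992) [129.94548703 174.25098939 184.96426403]
side yel 0
side blufoot 1113 c [ 462.3 -343.4] sz [ 87.9 143.7] ang 81.9 z [ 9.8 13.5 17.6] px [310. 318.]
side blupost 186 c [ 592.8 -213.5] sz [449.6  58.2] ang 55.6 z [ 41.2 105.9 192.6] px [334. 289.]
side plate 2768 c [721.8  63.7] sz [588.4 265.5] ang 14.7 z [ 9.4 13.9 18.3] px [320. 236.]
side unit 1275 c [685.5  36.1] sz [132.3 191.3] ang 10.5 z [82.3 92.8 96.6] px [356. 210.]
side handle 173 ((486.82427978515625, -343.8930969238281), (97.9454116821289, 88.69792175292969), 83.1144027709961) [124.64728802 177.10824293 181.43485299]
```

View pics/crop1.png

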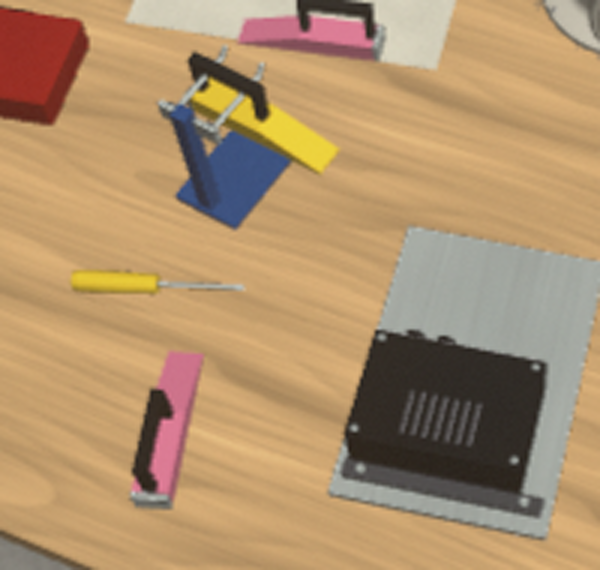

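The crop confirms it: a yellow wedge with a black handle across both steel hooks on the blue stand, at about (235,95) in the crop, with its nose at (325,160). Next I refine the handle axis, the stand, the front edge and the bystanders.

Run:
```python
from h import *
for n,box in(('scene',((208,245),(122,160))),('side',((290,325),(255,300)))):
    m=load(n);P=cloud(m);im=m['im'];V=im.max(2)
    b=np.zeros(V.shape,bool);b[box[1][0]:box[1][1],box[0][0]:box[0][1]]=1
    M=b&(V<75)&(P[...,2]>166)&(P[...,2]<190)&(P[...,0]<500)
    n_,l,s,c=cv2.connectedComponentsWithStats(M.astype(np.uint8)); 
    M=l==1+np.argmax(s[1:,4]); Q=P[M]; uv=np.argwhere(M)[:,::-1]
    X=plane(m,uv,177.5)[:,:2]
    print(n,len(Q),'depth rect',cv2.minAreaRect(Q[:,:2].astype(np.float32)),'z',np.median(Q[:,2]),'| ray rect',cv2.minAreaRect(X.astype(np.float32)))
```

```text
scene 118 depth rect ((451.5218811035156, -336.0077209472656), (100.56890106201172, 17.766874313354492), 83.66431427001953) z 176.7978694178339 | ray rect ((454.42755126953125, -332.0175476074219), (100.56763458251953, 17.47248649597168), 81.71810913085938)
side 117 depth rect ((447.8895568847656, -338.215576171875), (96.03268432617188, 10.475764274597168), 82.71683502197266) z 178.32588393308117 | ray rect ((447.1728210449219, -343.9221496582031), (106.03748321533203, 10.47211742401123), 82.7062759399414)
```

```bash
python3 -c "
import numpy as np
a=np.radians(24.45);p=np.array([227.6,-500.5]);t=np.array([455,-335])
x=np.array([np.cos(a),np.sin(a)]);y=np.array([np.sin(a),-np.cos(a)])
print((t-p)@x,(t-p)@y)"
```

```text
275.50769103565574 -56.53779426367525
```

```bash
python3 -m crank '[[0.055,-0.012,-0.04,-10.5,0.3],[0.11,-0.022,-0.06,-21,0.3],[0.165,-0.033,-0.06,-31.5,0.3],[0.22,-0.043,-0.06,-42,0.3],[0.272,-0.054,-0.06,-52.5,0.3]]'
python3 -m crank '[[0,0,0,-5.5,0.3],[0,0,0,-5.5,0.3],[0,0,0,-5.5,0.3]]'
python3 - <<'E'
from h import *
s=get_state();print(s['eef_pos'],s['tool_rot'],s['q'],s['grip_width'])
im,d=snap('wrist');cv2.imwrite('pics/w1.png',im[:,:,::-1]);m=load('wrist');print(-m['R'].T@m['t'].ravel(),m['R'][2])
E
```

```text
t: 0.72
eef_pos: [454.3, -337.6, 291.0]
tool_rot: [-3.141, -0.0, 1.349]
force: [-0.2, -0.4, 0.2]
grip_width: 55.7
grip_force: 0.0
t: 1.1
eef_pos: [452.5, -339.2, 291.2]
tool_rot: [-3.141, -0.0, 1.436]
force: [-0.7, 0.7, -0.3]
grip_width: 55.6
grip_force: 0.0
[ 452.53206598 -339.22669023  291.17383916] [-3.14134625e+00 -8.03737449e-05  1.43622032e+00] [-6.43232207e-01  1.58799195e-01  3.73210407e-01  1.78546189e+00
 -4.98002727e-05  1.06214012e+00] 55.60139279651369
[ 462.23325811 -259.23210653  433.9812276 ] [-0.04311424 -0.30715161 -0.95068346]
```

View pics/w1.png

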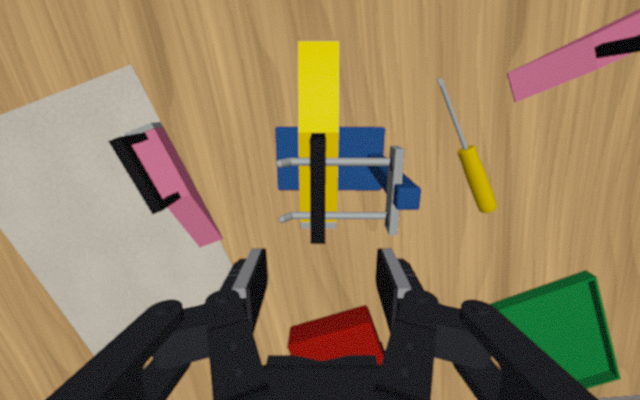

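The wrist view shows the yellow wedge aligned vertically, its bar running from (318,135) to (318,243), with hooks at rows 162 and 216 and the nose at (319,42). The fingers are clear.

Run:
```python
from h import *
m=load('wrist');P=cloud(m);V=m['im'].max(2)
b=np.zeros(V.shape,bool);b[120:250,300:340]=1
M=(b&(V<60)).astype(np.uint8);n,l,s,c=cv2.connectedComponentsWithStats(M);M=l==1+np.argmax(s[1:,4])
uv=np.argwhere(M)[:,::-1];print(s[1+np.argmax(s[1:,4])])
for z in(177.5,):
    r=cv2.minAreaRect(plane(m,uv,z)[:,:2].astype(np.float32));print(r)
Q=P[M];print(np.nanmedian(Q[:,2]),np.nanmedian(Q[:,:2],0),np.nanpercentile(Q[:,2],[5,95]))
# hooks: bright grey
im=m['im'].astype(int);S=im.max(2)-im.min(2)
G=(S<40)&(V>100);G[:120]=0;G[240:]=0;G[:,:270]=0;G[:,385:]=0
Q=P[G&(P[...,2]>140)]; print('hooks z',np.percentile(Q[:,2],[5,50,95]))
for rows in((150,175),(205,228)):
    g=np.zeros_like(G);g[rows[0]:rows[1]]=1;g&=G; g[:,:296]=0
    uv2=np.argwhere(g)[:,::-1];X=plane(m,uv2,163.5);f=cv2.fitLine(X[:,:2].astype(np.float32),2,0,.01,.01).ravel();print('hook',f,np.degrees(np.arctan2(f[1],f[0])))
```

```text
[ 310  134   15  109 1421]
((448.13323974609375, -333.5838928222656), (98.16929626464844, 11.913313865661621), 82.4739761352539)
177.52051261214856 [ 448.56822668 -329.4945149 ] [176.12876255 178.61848372]
hooks z [161.14180003 163.21772459 172.54548543]
hook [ 9.9304360e-01 -1.1774730e-01  4.7627426e+02 -3.1350842e+02] -6.76211
hook [ 9.9752766e-01 -7.0274979e-02  4.6500089e+02 -3.6569388e+02] -4.029781
```

```bash
python3 -m crank '[[0.003,-0.005,0.04,0,0.3],[0.0035,-0.005,0.08,0,0.3],[0.0035,-0.005,0.115,0,0.3],[0.0035,-0.005,0.139,0,0.3],[0.0035,-0.005,0.139,0,0.3]]'
python3 -m crank '[[0,0,0,0,-1],[0,0,0,0,-1],[0,0,0,0,-1],[0,0,0,0,-1],[0,0,0,0,-1]]' 80
```

```text
t: 1.78
eef_pos: [447.1, -334.6, 150.7]
tool_rot: [-3.139, -0.002, 1.437]
force: [-0.9, -0.5, -0.0]
grip_width: 55.1
grip_force: 0.0
t: 2.4
eef_pos: [448.9, -335.3, 153.8]
tool_rot: [3.139, 0.001, 1.439]
force: [-0.0, -0.1, 6.9]
grip_width: 12.4
grip_force: 78.6
```

```bash
python3 -m crank '[[0,0,-0.012,0,-1],[0,0,-0.022,0,-1],[0,0,-0.022,0,-1]]'
python3 -m crank '[[0,-0.02,0,0,-1],[0,-0.045,0,0,-1],[0,-0.07,0,0,-1],[0,-0.09,0,0,-1],[0,-0.09,0,0,-1]]'
python3 - <<'E'
from h import *
s=get_state();print(s['eef_pos'],s['tool_rot'],s['q'],s['grip_width'],s['force'],s['ft_torque'])
im,d=snap('wrist');cv2.imwrite('pics/w2.png',im[:,:,::-1])
E
```

```text
t: 2.78
eef_pos: [448.8, -335.0, 175.3]
tool_rot: [3.14, 0.001, 1.439]
force: [1.1, 0.4, -3.0]
grip_width: 12.9
grip_force: 78.4
t: 3.4
eef_pos: [358.4, -322.9, 174.4]
tool_rot: [3.141, 0.0, 1.438]
force: [-0.0, -0.8, -3.4]
grip_width: 12.6
grip_force: 78.6
[ 358.41817058 -322.89836388  174.38103367] [3.14148850e+00 8.85769578e-05 1.43808223e+00] [-7.33302847e-01 -8.83871537e-02 -1.09343084e-01  1.54970441e+00
 -1.42163733e-05  9.70207575e-01] 12.59788994109349 [-0.02399071 -0.75630246 -3.39429846] [-0.04004393 -0.033399   -0.03956553]
```

View pics/w2.png

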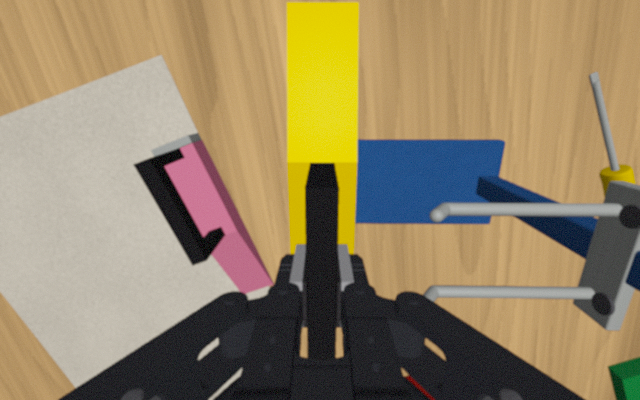

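```bash
python3 -m crank '[[0.05,0,0,8,-1],[0.10,0,0,18,-1],[0.15,0.01,0,28,-1],[0.20,0.025,0,38,-1],[0.25,0.04,0,48,-1]]'
cat > to.py <<'E'
import sys
from h import *
s=get_state();X,Y,yaw=map(float,sys.argv[1:4]);a=s['tool_rot'][2]
d=np.array([X,Y])-s['eef_pos'][:2]
print('now',s['eef_pos'].round(1),'yaw',np.degrees(a).round(2),'q6',s['q'][5].round(2),'tool dx,dy',(d@[np.cos(a),np.sin(a)]).round(1),(d@[np.sin(a),-np.cos(a)]).round(1),'turn',round(np.degrees(a)-yaw,1),'f',s['force'].round(1),'grip',s['grip_force'],s['t'])
E
python3 to.py 475 1 10.1
```

```text
t: 4.08
eef_pos: [429.8, -86.7, 174.3]
tool_rot: [3.141, -0.001, 0.633]
force: [1.2, -0.7, -3.2]
grip_width: 12.5
grip_force: 78.6
now [429.8 -86.7 174.3] yaw 36.27 q6 2.31 tool dx,dy 88.3 -44.0 turn 26.2 f [ 1.2 -0.7 -3.2] grip 78.55769276618958 4.075
```

```bash
python3 -m crank '[[0.03,-0.015,0,9,-1],[0.06,-0.03,0,18,-1],[0.088,-0.044,0,26,-1],[0.088,-0.044,0.0,26,-1]]'
python3 to.py 475 1 10.1
python3 - <<'E'
from h import *
s=get_state()
for n in('wrist','scene','side'): snap(n)
m=load('wrist');cv2.imwrite('pics/w3.png',m['im'][:,:,::-1])
E
```

```text
t: 4.58
eef_pos: [474.2, 1.3, 173.7]
tool_rot: [-3.141, 0.001, 0.186]
force: [0.0, 0.4, -3.1]
grip_width: 12.8
grip_force: 78.6
now [474.2   1.3 173.7] yaw 10.67 q6 2.96 tool dx,dy 0.7 0.4 turn 0.6 f [ 0.   0.4 -3.1] grip 78.63019824028015 4.575
```

View pics/w3.png

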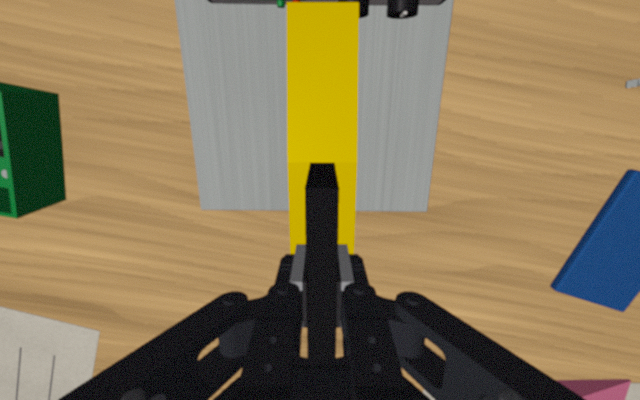

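The wrist view shows the wedge centred over the plate, its nose at (322,2). The plate's near corners are at (200,210) and (428,211), and the unit's front is at the top edge with its dials at (402,10).

Run:
```python
from h import *
m=load('wrist')
c=plane(m,[(200,210.5),(428,211.5),(180,5),(450,5)],12);print('plate corners',c[:,:2].round(1),'edge yaw',np.degrees(np.arctan2(*(c[0]-c[1])[[1,0]]))-90)
mid=(c[0]+c[1])/2;print('near mid',mid.round(1),'width',np.linalg.norm(c[0]-c[1]))
s=get_state();z=s['eef_pos'][2]-55
# wedge
hsv=cv2.cvtColor(m['im'],cv2.COLOR_RGB2HSV);Y=((hsv[...,0]>20)&(hsv[...,0]<34)&(hsv[...,1]>170)).astype(np.uint8);Y[:,:250]=0;Y[:,400:]=0
P=cloud(m)
for r in(20,60,100,140,180,220):
    u=np.where(Y[r])[0];q=P[r,u[0]+3:u[-1]-2];mm=plane(m,[((u[0]+u[-1])/2,r)],np.nanmedian(q[:,2]))[0];print(r,u[0],u[-1],mm.round(1))
u=np.where(Y[5])[0];print('nose rows',np.where(Y.any(1))[0][:2])
for n in('scene','side'):
    m=load(n);P=cloud(m);V=m['im'].max(2);
    M=(V<90)&(P[...,2]>80)&(P[...,2]<102)&(P[...,0]>600)&(P[...,0]<790)&(abs(P[...,1]-40)<140)
    r=cv2.minAreaRect(P[M][:,:2].astype(np.float32));
    X=plane(m,np.argwhere(M)[:,::-1],91);print(n,r, cv2.minAreaRect(X[:,:2].astype(np.float32)))
```

```text
plate corners [[ 417.7  122.8]
 [ 461.5 -114.8]
 [ 603.9  150.8]
 [ 647.   -77.2]] edge yaw 10.43672142487722
near mid [439.6   4.   12. ] width 241.54878882121542
20 288 357 [592.5  24.4 123. ]
60 288 356 [572.1  20.8 128.6]
100 288 356 [551.2  16.8 134.2]
140 288 356 [530.   12.8 140.2]
180 289 355 [518.3  10.7 185.3]
220 289 354 [504.1   8.2 196.9]
nose rows [1 2]
scene ((688.248291015625, 40.26293182373047), (138.42352294921875, 190.5828399658203), 10.18889331817627) ((692.7484130859375, 41.756103515625), (136.7847137451172, 190.16148376464844), 9.722821235656738)
side ((685.5070190429688, 36.71287536621094), (131.59349060058594, 191.78431701660156), 9.828312873840332) ((684.8653564453125, 30.273696899414062), (136.6517333984375, 204.5447235107422), 9.937124252319336)
```

```bash
python3 -m crank '[[0,0,0.04,0.5,-1],[0,0,0.075,0.5,-1],[0,0,0.092,0.5,-1],[0,0,0.096,0.5,-1],[0,0,0.096,0.5,-1]]'
python3 -m crank '[[0,0,0.002,0,-1],[0,0,0.004,0,-1]]'
python3 to.py 551 14 10.1
```

```text
t: 5.35
eef_pos: [473.6, -0.9, 79.3]
tool_rot: [3.141, -0.001, 0.176]
force: [0.1, 0.4, -1.8]
grip_width: 12.4
grip_force: 78.5
t: 5.6
eef_pos: [473.6, -0.7, 75.0]
tool_rot: [3.141, -0.001, 0.176]
force: [0.1, 0.8, -3.0]
grip_width: 12.4
grip_force: 78.5
now [473.6  -0.7  75. ] yaw 10.07 q6 2.96 tool dx,dy 78.8 -0.9 turn -0.0 f [ 0.1  0.8 -3. ] grip 78.52461576461792 5.6
```

```bash
python3 -m crank '[[0,0,0.002,0,-1],[0,0,0.004,0,-1],[0,0,0.004,0,-1]]'
python3 -m crank '[[0,0,0.001,0,-1],[0,0,0.002,0,-1],[0,0,0.002,0,-1]]'
```

```text
t: 5.98
eef_pos: [473.0, -0.7, 70.1]
tool_rot: [-3.142, 0.0, 0.176]
force: [-0.6, 0.6, -3.5]
grip_width: 12.8
grip_force: 78.5
t: 6.35
eef_pos: [473.2, -0.8, 68.5]
tool_rot: [3.141, -0.0, 0.176]
force: [0.1, -0.8, -0.3]
grip_width: 12.3
grip_force: 79.0
```

```bash
python3 -m crank '[[0,0,0.0005,0,-1],[0,0,0.001,0,-1],[0,0,0.001,0,-1]]'; python3 to.py 551 14 10.1
```

```text
t: 6.72
eef_pos: [473.3, -0.9, 68.5]
tool_rot: [3.141, -0.001, 0.175]
force: [-4.4, -1.5, 9.1]
grip_width: 12.2
grip_force: 80.4
now [473.3  -0.9  68.5] yaw 10.06 q6 2.96 tool dx,dy 79.2 -1.1 turn -0.0 f [-4.4 -1.5  9.1] grip 80.40789127349854 6.725
```

```bash
python3 -m crank '[[0.012,0,0,0,-1],[0.024,0,0,0,-1],[0.036,-0.0005,0,0,-1],[0.045,-0.0005,0,0,-1],[0.045,-0.0005,0,0,-1]]'
python3 - <<'E'
from h import *
for n in('scene','side'):snap(n)
a=load('side')['im'][180:270,260:410,::-1];b=load('scene')['im'][170:300,240:370,::-1]
cv2.imwrite('pics/s4.png',np.vstack([cv2.resize(a,(640,384),interpolation=2)[:, :],np.zeros((1,640,3),np.uint8)]))
E
python3 to.py 551 14 10.1
```

```text
t: 7.35
eef_pos: [518.4, 7.8, 68.5]
tool_rot: [3.141, -0.002, 0.176]
force: [0.3, -0.6, 6.3]
grip_width: 12.6
grip_force: 80.1
now [518.4   7.8  68.4] yaw 10.07 q6 2.98 tool dx,dy 33.2 -0.4 turn -0.0 f [-1.  -0.2  5.5] grip 79.93038654327393 7.45
```

View pics/s4.png

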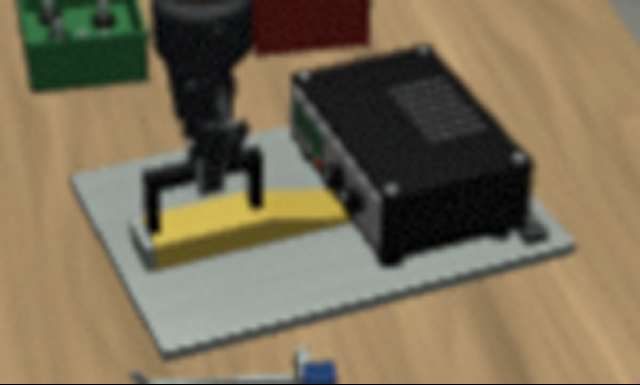

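The side view shows the wedge flat on the plate, its nose under the middle of the unit's front edge at about (345,210), with the unit still standing. I write a tilt measurement from the depth of the unit's top face, with the current frames as the baseline, then push in small steps.

```bash
cat > tilt.py <<'E'
from h import *
s=get_state();a=np.radians(10);c=np.array([687,38.5])
out=[]
for n in('scene','side'):
    snap(n);m=load(n);P=cloud(m);V=m['im'].max(2)
    Q=P[(V<110)&(P[...,2]>74)&(P[...,2]<108)];d=Q[:,:2]-c
    x=d@[np.cos(a),np.sin(a)];y=d@[-np.sin(a),np.cos(a)]
    k=(abs(x)<58)&(abs(y)<85);A=np.c_[x[k],y[k],np.ones(k.sum())];z=Q[k,2]
    for _ in range(3):
        b=np.linalg.lstsq(A,z,rcond=None)[0];g=abs(z-A@b)<4;A,z=A[g],z[g]
    out+=[n,len(z),'front-feet rise',round(-b[0]*108,2),'roll150',round(b[1]*150,2),'ctr z',round(b[2],2)]
print(*out,s['eef_pos'].round(1),s['force'].round(1),s['t'])
E
python3 tilt.py; python3 tilt.py
python3 -m crank '[[0.004,0,0,0,-1],[0.008,0,0,0,-1],[0.01,0,0,0,-1],[0.01,0,0,0,-1]]';python3 tilt.py
python3 -m crank '[[0.002,0,0,0,-1],[0.003,0,0,0,-1],[0.004,0,0,0,-1],[0.004,0,0,0,-1]]';python3 tilt.py
```

```text
scene 1446 front-feet rise -0.0 roll150 0.1 ctr z 90.59 side 910 front-feet rise -0.2 roll150 0.16 ctr z 93.04 [518.4   7.8  68.4] [-1.  -0.2  5.5] 7.45
scene 1425 front-feet rise -0.11 roll150 -0.1 ctr z 90.75 side 929 front-feet rise -0.21 roll150 0.06 ctr z 93.16 [518.4   7.8  68.5] [0.8 0.4 6.5] 7.55
t: 8.15
eef_pos: [527.1, 9.3, 68.4]
tool_rot: [3.141, -0.0, 0.176]
force: [-6.1, -0.9, 9.6]
grip_width: 12.5
grip_force: 80.5
scene 1412 front-feet rise 0.01 roll150 0.03 ctr z 90.61 side 914 front-feet rise -0.5 roll150 0.6 ctr z 93.14 [527.1   9.3  68.4] [-6.1 -0.9  9.6] 8.15
t: 8.75
eef_pos: [530.9, 10.0, 68.4]
tool_rot: [3.141, -0.0, 0.176]
force: [-7.4, -1.9, 10.2]
grip_width: 12.4
grip_force: 80.5
scene 1489 front-feet rise 0.07 roll150 -0.1 ctr z 90.7 side 905 front-feet rise -0.03 roll150 0.3 ctr z 93.02 [530.9  10.   68.4] [-7.4 -1.9 10.2] 8.75
```

```bash
python3 -m crank '[[0.002,0,0,0,-1],[0.003,0,0,0,-1],[0.004,0,0,0,-1],[0.004,0,0,0,-1]]'|sed -n 4p;python3 tilt.py
python3 -m crank '[[0.002,0,0,0,-1],[0.003,0,0,0,-1],[0.004,0,0,0,-1],[0.004,0,0,0,-1]]'|sed -n 4p;python3 tilt.py
```

```text
force: [-6.9, -1.1, 10.3]
scene 1447 front-feet rise -0.17 roll150 0.31 ctr z 90.67 side 917 front-feet rise 0.03 roll150 0.72 ctr z 93.2 [534.9  10.7  68.4] [-6.9 -1.1 10.3] 9.35
force: [-13.5, -1.6, 13.8]
scene 1447 front-feet rise 0.09 roll150 -0.08 ctr z 90.76 side 926 front-feet rise -0.05 roll150 0.41 ctr z 93.17 [537.6  11.2  68.4] [-13.5  -1.6  13.8] 9.95
```

```bash
for i in 1; do python3 -m crank '[[0.002,0,0,0,-1],[0.003,0,0,0,-1],[0.004,0,0,0,-1],[0.004,0,0,0,-1]]'|sed -n 4p;python3 tilt.py;done
python3 -m crank '[[0.002,0,0,0,-1],[0.003,0,0,0,-1],[0.004,0,0,0,-1],[0.004,0,0,0,-1]]'|sed -n 4p;python3 tilt.py
```

```text
force: [-14.1, -2.7, 14.6]
scene 1460 front-feet rise 0.28 roll150 0.35 ctr z 91.1 side 905 front-feet rise 0.91 roll150 0.25 ctr z 93.53 [541.3  11.9  68.4] [-14.1  -2.7  14.6] 10.55
force: [-13.9, -3.2, 14.6]
scene 1472 front-feet rise 1.27 roll150 -0.09 ctr z 91.69 side 910 front-feet rise 1.84 roll150 0.47 ctr z 94.16 [545.2  12.5  68.4] [-13.9  -3.2  14.6] 11.15
```

```bash
python3 -m crank '[[0.002,0,0,0,-1],[0.004,0,0,0,-1],[0.006,0,0,0,-1],[0.008,0,0,0,-1],[0.008,0,0,0,-1]]'|sed -n 4p;python3 tilt.py
python3 -m crank '[[0.002,0,0,0,-1],[0.004,0,0,0,-1],[0.004,0,0,0,-1]]'|sed -n 4p;python3 tilt.py
```

```text
force: [-14.6, -2.9, 13.6]
scene 1469 front-feet rise 3.22 roll150 0.33 ctr z 92.79 side 899 front-feet rise 3.63 roll150 0.21 ctr z 95.25 [553.3  14.   68.4] [-14.6  -2.9  13.6] 11.875
force: [-13.0, -2.4, 13.6]
scene 1440 front-feet rise 4.5 roll150 0.12 ctr z 93.46 side 896 front-feet rise 4.69 roll150 0.3 ctr z 95.81 [557.2  14.7  68.4] [-13.   -2.4  13.6] 12.35
```

```bash
python3 -m crank '[[0,0,0,0,-1],[0,0,0,0,-1],[0,0,0,0,-1],[0,0,0,0,-1]]';python3 tilt.py
python3 -c "
from h import *
cv2.imwrite('pics/f.png',cv2.resize(load('side')['im'][180:270,260:410,::-1],(640,384),interpolation=2))"
```

```text
t: 12.95
eef_pos: [557.2, 14.7, 68.4]
tool_rot: [3.142, 0.002, 0.176]
force: [-13.3, -2.5, 14.3]
grip_width: 12.4
grip_force: 81.1
scene 1456 front-feet rise 3.84 roll150 -0.49 ctr z 93.31 side 897 front-feet rise 4.46 roll150 0.48 ctr z 95.59 [557.2  14.7  68.4] [-13.3  -2.5  14.3] 12.95
```

View pics/f.png

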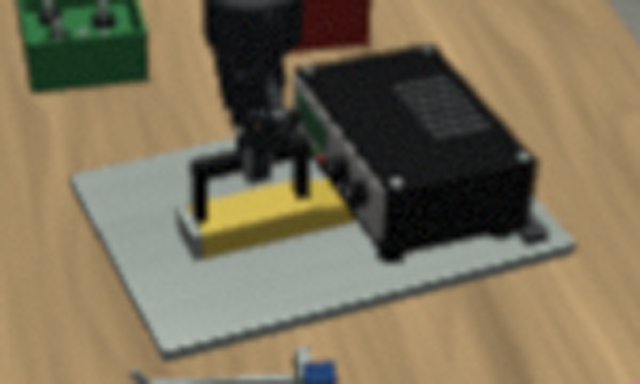

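The side view shows the wedge flat under the middle of the front edge at (350,205). The unit is tipped slightly, its front feet about 4.4 mm up and its rear at the strip, and nothing else has been touched.

```bash
python3 -c "
from station import order
print(order.close_job())"
```

```text
the job is handed in; nothing more can be done
None
```

The job is handed in: the yellow wedge is still gripped and lies flat under the middle of the unit's front edge, with the front feet about 4.4 mm off the plate by depth measurement and the rear feet at the stop strip; the judge returned no verdict.

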